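# Load the washstand caddy and slide it home

### The arm

A 7-joint arm with a two-finger parallel gripper is mounted at the origin on the work surface. World frame = base frame: x ahead of the robot, y to its left, z up, the work surface at z = 0. Lengths are in m, angles in degrees, forces in N, time in s.
With the tool pointing down it reaches from about 0.4 to 0.875 m from the base axis. Payload 4.4 kg.
Tool frame: the origin (TCP) lies midway between the tips of the shut fingers; the grasp point (between the pads) lies manip.hold_point_z behind it (manip.hold_point_z is the distance from the TCP to the grasp point, in m); x points along the fingers, y is the direction in which the jaws open and shut, and the axes are right-handed (so a half turn about x gives the same grasp; the last joint's range is limited). The gripper opens to 85 mm and grips with 20 to 120 N. Pads are 22 mm wide; open, the fingers measure 114 mm over their backs; the gripper's body (76 mm by 85 mm) begins 54 mm behind the grasp point. The pads swing forward as they close: fully open they stand 13 mm farther back than shut.
Start: joints at [-75.103, 36.005, 2.206, 86.941, -1.547, 57.084, -1.146], TCP at [0.208, 0.616, 0.231] pointing down, gripper open.
Joint ranges: [-175.42, 175.42], [-21.48, 121.26], [-71.46, 75.88], [10.55, 141.38], [-63.04, 243.04], [13.31, 113.54], [-168.57, 168.57]. Speed limits (degrees/s): [147.25, 147.25, 180, 180, 180, 180, 180].

### API

Orientations are given as [roll, pitch, yaw] about the fixed x, y, z axes, in that order (R = Rz(yaw) Ry(pitch) Rx(roll)).
In Python, from plant import manip, imaging gives the robot as it stands.
- The arm moves only by the tool carry_out, never from a script. Its argument "commands" is a list of rows, each a list of 4 numbers: the shift along the tool's x, y, z in m, then the turn about the tool's x in rad. In form: [[tx, ty, tz, roll], ...]. A call has 1 to 20 rows; each row is the pose to reach, as a shift and turn from the pose measured when the call began, along the tool's axes at that moment; what a row does not reach only later rows make up. A row lasts 1/12 s, in which the tool goes at most 41.7 mm and 7.16 degrees, less where a joint would pass 70% of its speed; a pose out of reach is approached as far as the arm can. A call with a gripper value outside its range is refused whole. "gripper" is the opening, from 0 (shut) to 1 (fully open), set as the call begins (left out, the last holds). The fingers move at their own pace and stop on an object; "newtons" is the grip in N (left out, the last holds). Time passes only in rows, so rows that repeat a pose let the fingers close. It gives the time, the measured TCP pose, the force and the opening at its end, in the units of the state.
- manip.observe(): the state, without advancing time (a new reading comes with each control period).
- imaging.grab_frame(name): name is "scene" or "side" or "wrist"; returns a dict with "color" (420x560x3 uint8, red, green, blue), "z_map" (420x560 float32, m along the optical axis (not along the pixel's ray), 0 where there is no reading), "intrinsics" (3x3 intrinsics, pixels), "dist" ([k1, k2, p1, p2, k3] as OpenCV has them; the pictures are not rectified), "world_to_cam" (4x4, takes a point from world to camera coordinates); the wrist camera has in their place "mount" (4x4, takes a point from camera to tool coordinates, whose origin is the TCP and whose axes are the tool frame's). Camera axes: x right, y down, z forward; pixel columns grow to the right and rows downward; lengths in m; the calibration is good to about 2 mm. A picture is of the moment at which its call begins: read the wrist's pose just before it.
- manip.close_job(): hands the job in, once; it reports no verdict.
The state is a dict: "t": time; "joints": joint angles; "qd": joint speeds; "joint_efforts": joint torques, N m; "position": TCP position; "ee_rot": TCP orientation; "contact_force": force on the tool from outside, world axes, zero at the start; "wrist_torque": the same for the moment, N m; "gripper_width": finger opening in m.
Only numpy, scipy, OpenCV 4.12 (cv2) and the standard library are available. Lean on these libraries where they do the work, as an engineer would, in place of code of your own. Each camera call takes 0.05 s, during which the arm holds its last target. There are 200 camera calls.

### The job

Stand the twist-capped bottle in the narrow cell of the sliding white caddy and the steel tumbler, mouth up, in its wide cell, keeping both upright and setting them down rather than dropping them. Then, with both released in their cells, gently slide the caddy along its track, away from the end with the upright tab, until it is fully home against the far stop. Leave the toothbrush cup, the soap dish and the cream jar where they stand.

Things in the scene. Friction and masses are not known exactly. Their poses are not given: they have to be found in the camera images.
- bottle: plain dark grey plastic bottle with a ribbed white twist cap, standing, 140 mm tall; straight round body 50 mm in diameter up to 106 mm, then a shoulder to the cap (30 mm in diameter, 118 to 140 mm). Origin at the centre of its underside, z up along its axis. About 0.18 kg
- tumbler: straight-sided open steel tumbler, standing mouth up, 64 mm outer diameter, 110 mm tall, wall 3 mm. Origin at the centre of its underside, z up along its axis. About 0.16 kg
- track: fixed slide track, 100 mm wide (x) and 386 mm long (y), about 14 mm high, with a grey stop bar 24 mm high across each end. Origin at the centre of its underside; the caddy slides along the track's y axis
- caddy (a joint): travel of the caddy along the track's +y in m: 0 at the tab-end stop, 0.14 fully home against the far (+y) stop; it stays where it is left and needs about 3 N to move
- handle_top (a point): centre of the top face of the caddy's upright tab, which stands on the caddy's -y end: 30 mm wide (track x), 14 mm thick (track y), 88 mm tall, its top 105 mm above the table; the tab's centre is 54 mm from the outer face of the nearest cell wall. Axes parallel to the track's; moves with the caddy
- wide_cell (a point): centre of the floor of the caddy's wide cell (the one next to the tab), open above, inside 78 mm (x) by 78 mm (y), floor 21 mm above the table, walls 4 mm thick rising 40 mm above that floor. Axes parallel to the track's; moves with the caddy
- narrow_cell (a point): centre of the floor of the caddy's narrow cell (at the +y end, 74 mm from the wide cell's centre), inside 78 mm (x) by 62 mm (y), same floor and wall heights. Axes parallel to the track's; moves with the caddy
- cup: blue toothbrush cup with two toothbrushes in it, tapered, 68 mm in diameter at the rim, 85 mm tall, brushes to 137 mm; to be left alone. Origin at the centre of its underside
- soap_dish: white ceramic soap dish with a bar in it, 80 by 110 mm (x, y), 29 mm tall; to be left alone. Origin at the centre of its underside
- cream_jar: squat amber cream jar with white lid, 58 mm in diameter, 42 mm tall; to be left alone. Origin at the centre of its underside
Things that resemble listed ones, but are neither listed nor needed, are in the scene too. What is shaped like the bottle but orange or pink is not meant.

How it is judged:
By the outcome, as a careful person would: the job done as asked, in the order asked, and still so for the second after the job is handed in, with the robot touching nothing.
It also fails if it takes over 72 s, if anything falls off the work surface, if the arm or the gripper's body presses on something with over 40 N, if the wrist force passes 120 N, or if a joint passes its speed limit or range.

## Working session

There is one attempt and no reset: what is moved stays moved. The work goes in short steps, Python scripts to look and compute and a tool call to move; the robot and the scene stay as the last step left them, time stands still between calls to the robot, and variables do not carry over. Pictures are saved under pics/ and viewed, about 8 in all and at most 12, crops included, and the job is handed in when it is done.

Besides the shell and the picture viewer there is one more tool, called after "Emit:" as name(argument=value, ...), one argument or row to a line, values as JSON. carry_out: Moves the arm, as the interface text tells. Its arguments: {"type":"object","properties":{"commands":{"type":"array","items":{"type":"array","items":{"type":"number"}}},"gripper":{"type":"number"},"newtons":{"type":"number"}},"required":["commands"]}

```bash
ls; mkdir -p pics
cat > h.py <<'E'
import numpy as np, cv2
from plant import manip, imaging
from scipy.spatial.transform import Rotation as R
def cloud(f, T=None):
    """world point per pixel; T = cam-to-world"""
    z=f["z_map"]; h,w=z.shape
    uv=np.stack(np.meshgrid(np.arange(w),np.arange(h)),-1).reshape(-1,1,2).astype(np.float64)
    n=cv2.undistortPoints(uv,np.array(f["intrinsics"],float),np.array(f["dist"],float)).reshape(h,w,2)
    P=np.dstack([n*z[...,None],z])
    if T is None: T=np.linalg.inv(np.array(f["world_to_cam"]))
    P=P@T[:3,:3].T+T[:3,3]; P[z==0]=np.nan
    return P
def tool():
    s=manip.observe(); T=np.eye(4); T[:3,:3]=R.from_euler("xyz",s["ee_rot"],degrees=True).as_matrix(); T[:3,3]=s["position"]; return T
def save(f,n): cv2.imwrite("pics/"+n,f["color"][:,:,::-1])
E
python3 - <<'E'
from h import *
print(manip.observe(), manip.hold_point_z)
a=imaging.grab_frame("scene"); b=imaging.grab_frame("side")
np.save("scene.npy",cloud(a));np.save("side.npy",cloud(b)); np.save("scene_c.npy",a["color"]);np.save("side_c.npy",b["color"])
save(a,"scene0.png"); save(b,"side0.png")
E
```

```text
pics
{'t': 0.0, 'joints': array([-75.10619069,  36.05738271,   2.20132738,  86.99586546,
        -1.54777993,  57.08256137,  -1.14591563]), 'qd': array([ 0.04851176,  0.01570525, -0.0028396 , -0.04456712, -0.04860025,
        0.02929146,  0.00947725]), 'joint_efforts': array([-2.45804167e-04, -5.63398683e+01,  1.22611944e+00, -1.93446761e+01,
        1.10528534e-02,  1.03238155e-02, -1.40090572e-05]), 'position': array([0.20777006, 0.61525095, 0.23040676]), 'ee_rot': array([ -90.04184885,   89.8938146 , -108.70514915]), 'contact_force': array([0.76993827, 0.33436954, 1.09296439]), 'wrist_torque': array([ 0.00278541, -0.04304281,  0.00092734]), 'gripper_width': 0.08503405050292569} 0.0187
```

View pics/scene0.png

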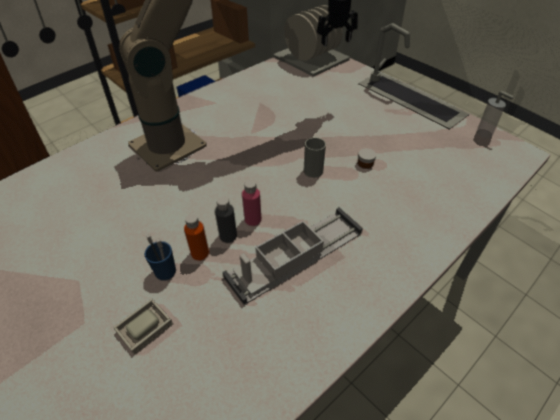

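View pics/side0.png

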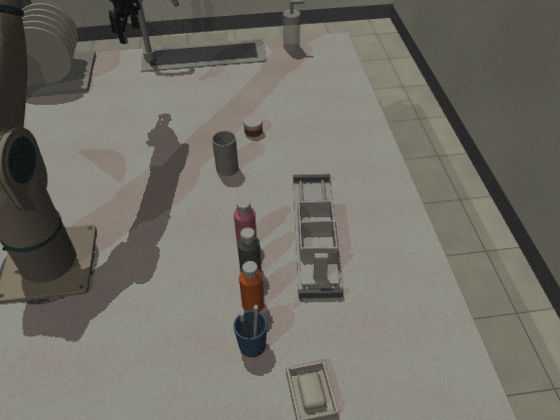

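Scene view: an orange bottle at (198,240), a dark grey one at (226,222) and a pink one at (252,205). Only the dark grey one fits the description. The tumbler is at (315,158), the caddy at (290,250) with its tab at (243,270), the cup at (160,260), the dish at (143,325) and the jar at (366,158). The side view shows the same: bottle at (249,250), tumbler at (226,153), caddy tab at about (320,270).

Run:
```python
from h import *
P=np.load("scene.npy");S=np.load("side.npy");c=np.load("scene_c.npy");cs=np.load("side_c.npy")
def st(n,Q,box,zlo,zhi):
    x0,y0,x1,y1=box; q=Q[y0:y1,x0:x1].reshape(-1,3); q=q[(q[:,2]>zlo)&(q[:,2]<zhi)]
    if len(q)<3: print(n,len(q));return
    (cx,cy),r=cv2.minEnclosingCircle(q[:,:2].astype(np.float32))
    print(n,len(q),"mean",q.mean(0).round(4),"lo",q.min(0).round(3),"hi",q.max(0).round(3),"circ",round(cx,4),round(cy,4),round(r,4))
for n,x0,x1 in(("orange",186,206),("dark",216,236),("pink",242,262)):
    st(n+" top",P,(x0,178,x1,225),.134,.15); st(n+" body",P,(x0-3,185,x1+3,265),.03,.1)
for n,x0,y0,x1,y1 in(("orange",238,255,268,315),("dark",236,225,262,275),("pink",232,195,260,240)):
    st(n+" S top",S,(x0,y0,x1,y1),.134,.15)
st("tumbler",P,(298,130,332,182),.104,.12); st("tumblerS",S,(208,125,242,178),.104,.12)
st("tumbler body",P,(298,130,332,182),.02,.1); st("tumbler bodyS",S,(208,125,242,178),.02,.1)
st("tab",P,(225,245,262,300),.100,.11); st("tabS",S,(298,240,345,300),.1,.11)
st("cup",P,(140,235,180,285),.078,.09)
# caddy walls
for n,Q,b in(("sc",P,(222,200,370,305)),("si",S,(288,170,348,300))):
    x0,y0,x1,y1=b;q=Q[y0:y1,x0:x1].reshape(-1,3)
    for nm,zl,zh in(("walls",.055,.068),("bars",.019,.03),):
        w=q[(q[:,2]>zl)&(q[:,2]<zh)&(q[:,0]>.55)].astype(np.float32); 
        print(n,nm,len(w),cv2.minAreaRect(w[:,:2]), w[:,:2].min(0),w[:,:2].max(0))
    t=q[abs(q[:,2])<.004]; print("table z",np.median(t[:,2]))
z=cv2.resize(c[170:310,170:370][:,:,::-1],None,fx=4,fy=4,interpolation=cv2.INTER_CUBIC); z=np.clip(z*1.6,0,255).astype(np.uint8); cv2.imwrite("pics/crop0.png",z)
```

```text
orange top 97 mean [ 0.4788 -0.1827  0.1388] lo [ 0.463 -0.198  0.134] hi [ 0.492 -0.168  0.145] circ 0.4768 -0.1821 0.0159
orange body 339 mean [ 0.4929 -0.1901  0.0661] lo [ 0.468 -0.207  0.03 ] hi [ 0.503 -0.161  0.1  ] circ 0.4792 -0.1838 0.0241
dark top 98 mean [ 0.4809 -0.0922  0.1381] lo [ 0.464 -0.106  0.134] hi [ 0.496 -0.076  0.142] circ 0.4796 -0.0919 0.0164
dark body 327 mean [ 0.4946 -0.0999  0.0644] lo [ 0.466 -0.117  0.03 ] hi [ 0.505 -0.069  0.1  ] circ 0.4817 -0.0925 0.0252
pink top 86 mean [ 0.4801 -0.0029  0.1384] lo [ 0.462 -0.016  0.134] hi [0.493 0.012 0.144] circ 0.4782 -0.0016 0.0162
pink body 497 mean [ 0.5365 -0.0418  0.063 ] lo [ 0.465 -0.154  0.03 ] hi [0.648 0.017 0.1  ] circ 0.5691 -0.0683 0.1138
orange S top 206 mean [ 0.4748 -0.2014  0.1396] lo [ 0.448 -0.293  0.134] hi [ 0.492 -0.168  0.145] circ 0.4683 -0.2305 0.064
dark S top 314 mean [ 0.4784 -0.1427  0.1401] lo [ 0.461 -0.2    0.134] hi [ 0.495 -0.074  0.146] circ 0.4795 -0.1369 0.0628
pink S top 269 mean [ 0.4796 -0.0506  0.1402] lo [ 0.464 -0.106  0.134] hi [0.495 0.015 0.146] circ 0.4812 -0.045
[... 373 characters left out ...]
.4483 0.2643 0.0667] lo [0.416 0.24  0.02 ] hi [0.48  0.314 0.1  ] circ 0.4502 0.2768 0.0377
tab 69 mean [ 0.6336 -0.1469  0.1043] lo [ 0.618 -0.154  0.1  ] hi [ 0.648 -0.138  0.108] circ 0.6327 -0.1442 0.0153
tabS 79 mean [ 0.6335 -0.1481  0.1048] lo [ 0.619 -0.154  0.1  ] hi [ 0.65  -0.14   0.109] circ 0.6343 -0.1468 0.0159
cup 188 mean [ 0.4671 -0.2852  0.0831] lo [ 0.429 -0.317  0.078] hi [ 0.498 -0.251  0.09 ] circ 0.4644 -0.2842 0.0352Traceback (most recent call last):
  File "<stdin>", line 21, in <module>
cv2.error: OpenCV(4.12.0) /io/opencv/modules/imgproc/src/convhull.cpp:143: error: (-215:Assertion failed) total >= 0 && (depth == CV_32F || depth == CV_32S) in function 'convexHull'
```

Run:
```python
from h import *
P=np.load("scene.npy");S=np.load("side.npy");c=np.load("scene_c.npy")
for n,Q,b in(("sc",P,(222,200,370,305)),("si",S,(288,170,348,300))):
    x0,y0,x1,y1=b;q=Q[y0:y1,x0:x1].reshape(-1,3)
    for nm,zl,zh in(("walls",.055,.068),("bars",.019,.03),("tab",.1,.11)):
        w=q[(q[:,2]>zl)&(q[:,2]<zh)&(q[:,0]>.56)][:,:2]; w=np.ascontiguousarray(w,dtype=np.float32)
        print(n,nm,len(w),cv2.minAreaRect(w) if len(w)>3 else "", w.min(0),w.max(0))
    t=q[abs(q[:,2])<.006]; print("table z",np.median(t[:,2]))
z=cv2.resize(c[170:310,170:370][:,:,::-1],None,fx=4,fy=4,interpolation=cv2.INTER_CUBIC); z=np.clip(z*1.6,0,255).astype(np.uint8); cv2.imwrite("pics/crop0.png",z)
```

```text
sc walls 501 ((0.6440975666046143, -0.046319156885147095), (0.21537071466445923, 0.08926182985305786), 83.26350402832031) [ 0.5963513  -0.15428722] [0.6986575  0.06536631]
sc bars 1845 ((0.6499463319778442, 0.003159135580062866), (0.388962984085083, 0.10077948868274689), 83.32080841064453) [ 0.57834685 -0.19523467] [0.721926   0.19844851]
sc tab 69 ((0.6324531435966492, -0.14602214097976685), (0.01404375396668911, 0.030272753909230232), 81.17562866210938) [ 0.6178866  -0.15375711] [ 0.64758044 -0.13771982]
table z -0.00020522233127973077
si walls 525 ((0.6454653739929199, -0.047619834542274475), (0.21861954033374786, 0.08642687648534775), 83.40167999267578) [ 0.5979374  -0.15543288] [0.6990061  0.06370486]
si bars 1907 ((0.6512194275856018, 0.003770589828491211), (0.3917279541492462, 0.10037311166524887), 83.29658508300781) [ 0.58022743 -0.19624814] [0.7227394  0.20057346]
si tab 79 ((0.634244441986084, -0.14740130305290222), (0.013484871946275234, 0.029097609221935272), 82.67555236816406) [ 0.61911005 -0.15415272] [ 0.6495327  -0.14005025]
table z 0.001563358146775884
```

View pics/crop0.png

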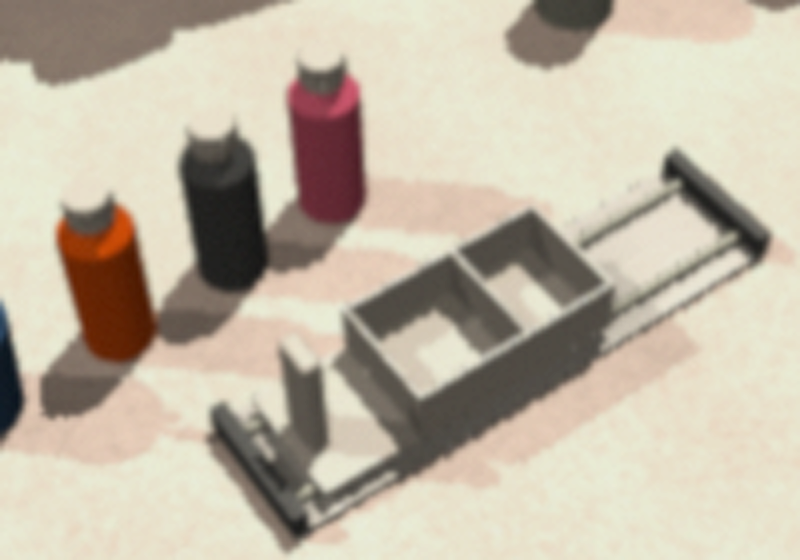

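The crop shows orange at (105,280), dark grey at (222,215) and pink at (325,150) in crop pixels. The dark grey bottle with the white cap is the target. All positions match the given heights and sizes: the track's y axis is 83.3° in world, and the caddy is at its tab-end stop.

```bash
cat >> h.py <<'E'
u=np.array([np.cos(np.radians(83.3)),np.sin(np.radians(83.3)),0]); v=np.array([u[1],-u[0],0])
TAB=np.array([.6335,-.147,0]); WIDE=TAB+.097*u; NAR=TAB+.171*u
def go(p,jaw=None):
    T=tool(); d=T[:3,:3].T@(np.array(p)-T[:3,3]); y=T[:3,1]; a=0
    if jaw is not None:  # wanted jaw direction, modulo half turn
        a=np.radians((np.degrees(np.arctan2(y[1],y[0]))-jaw+90)%180-90)
    print("shift",d.round(4),"roll",round(a,3),"tilt",T[:3,0].round(4),"jaw",y.round(3))
E
python3 - <<'E'
from h import *
print(WIDE,NAR)
go([.447,.2757,.16],-6.7); go([.447,.2757,.06],-6.7)
E
```

```text
[ 0.64481706 -0.05066245  0.        ] [0.6534507  0.02283218 0.        ]
shift [ 0.0709 -0.2451  0.3353] roll 1.362 tilt [-5.0e-04 -1.6e-03 -1.0e+00] jaw [ 0.32   0.947 -0.002]
shift [ 0.1709 -0.2449  0.3353] roll 1.362 tilt [-5.0e-04 -1.6e-03 -1.0e+00] jaw [ 0.32   0.947 -0.002]
```

Emit:
carry_out(
  commands=[
    [0.005,-0.015,0.021,0.085],
    [0.009,-0.031,0.042,0.17],
    [0.013,-0.046,0.063,0.255],
    [0.018,-0.061,0.084,0.34],
    [0.022,-0.077,0.105,0.425],
    [0.027,-0.092,0.126,0.51],
    [0.031,-0.107,0.147,0.595],
    [0.035,-0.123,0.168,0.68],
    [0.04,-0.138,0.189,0.765],
    [0.044,-0.153,0.21,0.85],
    [0.049,-0.169,0.231,0.936],
    [0.053,-0.184,0.252,1.02],
    [0.058,-0.2,0.273,1.11],
    [0.062,-0.215,0.294,1.19],
    [0.066,-0.23,0.315,1.28],
    [0.071,-0.245,0.335,1.362],
    [0.071,-0.245,0.335,1.362],
    [0.071,-0.245,0.335,1.362],
  ],
  gripper=1,
  newtons=40,
)

```text
t: 1.6
position: [0.4473, 0.2742, 0.1595]
ee_rot: [-14.0, 89.8, -110.9]
contact_force: [-0.5, 0.8, -0.4]
gripper_width: 0.0853
```

Run:
```python
from h import *
T=tool(); f=imaging.grab_frame("wrist"); P=cloud(f,T@np.array(f["mount"])).reshape(-1,3)
m=(abs(P[:,2]-.11)<.005)&(np.hypot(P[:,0]-.447,P[:,1]-.276)<.05); q=P[m]
print(m.sum(), cv2.minEnclosingCircle(np.ascontiguousarray(q[:,:2],np.float32)) if m.sum()>3 else "", T[:3,3])
save(f,"wrist1.png"); go([.447,.2757,.06],-6.7)
```

```text
1572 ((0.4473414421081543, 0.27789172530174255), 0.03215168043971062) [0.44725478 0.27416265 0.15948173]
shift [ 0.0996  0.0007 -0.0002] roll -0.0 tilt [-0.0015 -0.0018 -1.    ] jaw [ 0.993 -0.117 -0.001]
```

Emit:
carry_out(
  commands=[
    [0.01,0,-0.003,0],
    [0.025,0,-0.003,0],
    [0.04,0,-0.003,0],
    [0.055,0,-0.003,0],
    [0.07,0,-0.003,0],
    [0.085,0,-0.003,0],
    [0.095,0,-0.003,0],
    [0.0995,0,-0.003,0],
    [0.0995,0,-0.003,0],
    [0.0995,0,-0.003,0],
  ],
)

```text
t: 2.48
position: [0.4466, 0.2789, 0.0601]
ee_rot: [-34.5, 89.9, -131.2]
contact_force: [0.2, 0.5, -0.6]
gripper_width: 0.0856
```

Emit:
carry_out(
  commands=[
    [0,0,0,0],
    [0,0,0,0],
    [0,0,0,0],
    [0,0,0,0],
    [0,0,0,0],
    [0,0,0,0],
    [0,0,0,0],
    [0,0,0,0],
    [0,0,0,0],
    [0,0,0,0],
  ],
  gripper=0,
  newtons=40,
)

```text
t: 3.32
position: [0.447, 0.2795, 0.061]
ee_rot: [-41.1, 90.0, -137.8]
contact_force: [-1.0, 0.2, 6.7]
gripper_width: 0.0621
```

Emit:
carry_out(
  commands=[
    [-0.006,0,0,0],
    [-0.015,0,0,0],
    [-0.03,0,0,0],
    [-0.045,0,0,0],
    [-0.06,0,0,0],
    [-0.075,0,0,0],
    [-0.09,0,0,0],
    [-0.105,0,0,0],
    [-0.115,0,0,0],
    [-0.12,0,0,0],
    [-0.12,0,0,0],
    [-0.12,0,0,0],
  ],
)

```text
t: 4.32
position: [0.4467, 0.2795, 0.1809]
ee_rot: [-52.9, 89.9, -149.5]
contact_force: [-0.3, 0.4, -1.4]
gripper_width: 0.0621
```

Run:
```python
from h import *
print(manip.observe()["joints"].round(1))
go([*WIDE[:2],.18],-6.7)
```

```text
[-50.3  31.6  22.7 110.1 -17.6  41.8 -24. ]
shift [0.0009 0.235  0.305 ] roll 0.001 tilt [-8.e-04 -5.e-04 -1.e+00] jaw [ 0.993 -0.116 -0.001]
```

Emit:
carry_out(
  commands=[
    [0,0.005,0.006,0],
    [0,0.014,0.018,0],
    [0,0.028,0.036,0],
    [0,0.043,0.056,0],
    [0,0.059,0.077,0],
    [0,0.076,0.099,0],
    [0,0.093,0.121,0],
    [0,0.11,0.143,0],
    [0,0.127,0.165,0],
    [0,0.144,0.187,0],
    [0,0.161,0.209,0],
    [0,0.178,0.231,0],
    [0,0.194,0.252,0],
    [0,0.208,0.27,0],
    [0,0.22,0.286,0],
    [0,0.229,0.297,0],
    [0,0.235,0.305,0],
    [0,0.235,0.305,0],
    [0,0.235,0.305,0],
  ],
)

```text
t: 5.9
position: [0.6443, -0.0503, 0.1803]
ee_rot: [-91.8, 89.9, 171.6]
contact_force: [0.3, 0.4, -2.2]
gripper_width: 0.0619
```

Run:
```python
from h import *
T=tool(); print(T[:3,3]); f=imaging.grab_frame("wrist"); P=cloud(f,T@np.array(f["mount"]))
save(f,"wrist2.png"); q=P.reshape(-1,3)
tops=q[(abs(q[:,2]-.23)<.008)&(np.hypot(q[:,0]-T[0,3],q[:,1]-T[1,3])<.05)]
print("rim",len(tops),cv2.minEnclosingCircle(np.ascontiguousarray(tops[:,:2],np.float32)) if len(tops)>3 else "")
s=imaging.grab_frame("scene"); Q=cloud(s).reshape(-1,3); save(s,"scene2.png")
t=Q[(Q[:,2]>.125)&(Q[:,2]<.2)&(np.hypot(Q[:,0]-T[0,3],Q[:,1]-T[1,3])<.06)]
print("scene body",len(t),t.min(0),t.max(0))
for n,A in(("wr",q),("sc",Q)):
    w=A[(abs(A[:,2]-.061)<.006)&(A[:,0]>.57)&(A[:,0]<.72)&(abs(A[:,1])<.12)]
    if len(w)>5: print(n,"walls",len(w),cv2.minAreaRect(np.ascontiguousarray(w[:,:2],np.float32)))
go([*WIDE[:2],.082],-6.7)
```

```text
[ 0.64430915 -0.05031208  0.18027233]
rim 6521 ((0.6442974209785461, -0.05023365095257759), 0.050066106021404266)
scene body 654 [ 0.61435636 -0.08628511  0.12502043] [ 0.68965734 -0.02383973  0.19994596]
wr walls 2762 ((0.6496284008026123, -0.005490213632583618), (0.13106584548950195, 0.08631283044815063), 83.28734588623047)
sc walls 388 ((0.6477367877960205, -0.016497068107128143), (0.15477584302425385, 0.08795057237148285), 82.88074493408203)
shift [0.0985 0.0011 0.0019] roll 0.003 tilt [-0.0021  0.0011 -1.    ] jaw [ 0.993 -0.114 -0.002]
```

View pics/wrist2.png

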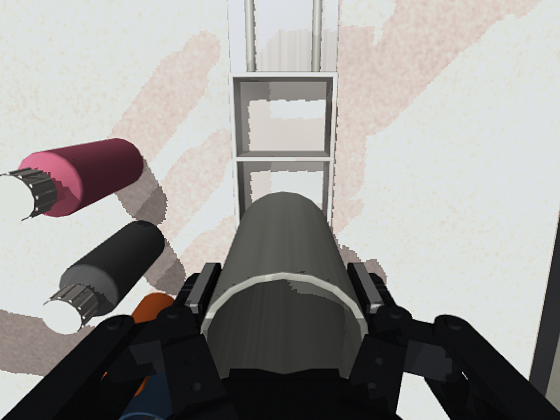

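The wrist view shows the tumbler held upright at (285,300), in line with the caddy cells (wide-cell divider at row 157, narrow cell at row 115). One quick fit of the held tumbler's axis, then I'll lower it.

```bash
cat >> h.py <<'E'
def fit(Q,c,r,zlo,zhi,rad=.045):
    from scipy.optimize import least_squares
    q=Q.reshape(-1,3); q=q[(q[:,2]>zlo)&(q[:,2]<zhi)&(np.hypot(q[:,0]-c[0],q[:,1]-c[1])<rad)]
    s=least_squares(lambda p:np.hypot(q[:,0]-p[0],q[:,1]-p[1])-r,c[:2],loss="soft_l1",f_scale=.002)
    print("fit",len(q),s.x.round(4),"res",np.median(abs(s.fun)).round(4)); return s.x
E
python3 - <<'E'
from h import *
T=tool(); c=T[:3,3]; print(c)
Q=cloud(imaging.grab_frame("scene")); S=cloud(imaging.grab_frame("side"))
for A in(Q,S): fit(A,c,.032,.13,.15); fit(A,c,.032,.15,.172)
go([*(WIDE+.001*u)[:2],.083],-6.7)
E
```

```text
[ 0.64418891 -0.04872117  0.18052579]
fit 148 [ 0.6427 -0.051 ] res 0.0005
fit 168 [ 0.6428 -0.0515] res 0.0007
fit 166 [ 0.6456 -0.0506] res 0.0008
fit 194 [ 0.6454 -0.0507] res 0.0008
shift [0.0979 0.0007 0.0009] roll 0.003 tilt [-1.3e-03  6.0e-04 -1.0e+00] jaw [ 0.994 -0.114 -0.001]
```

Emit:
carry_out(
  commands=[
    [0.005,0.001,-0.0015,0],
    [0.015,0.001,-0.0015,0],
    [0.03,0.001,-0.0015,0],
    [0.045,0.001,-0.0015,0],
    [0.058,0.001,-0.0015,0],
    [0.07,0.001,-0.0015,0],
    [0.08,0.001,-0.0015,0],
    [0.087,0.001,-0.0015,0],
    [0.091,0.001,-0.0015,0],
    [0.093,0.001,-0.0015,0],
    [0.094,0.001,-0.0015,0],
    [0.095,0.001,-0.0015,0],
    [0.096,0.001,-0.0015,0],
    [0.096,0.001,-0.0015,0],
  ],
)

```text
t: 7.27
position: [0.6457, -0.0474, 0.0852]
ee_rot: [-127.9, 89.9, 135.5]
contact_force: [-0.0, -0.1, -1.5]
gripper_width: 0.0623
```

Emit:
carry_out(
  commands=[
    [0.0005,0,0,0],
    [0.001,0,0,0],
    [0.0015,0,0,0],
    [0.002,0,0,0],
    [0.002,0,0,0],
  ],
)

```text
t: 7.68
position: [0.6456, -0.0473, 0.0831]
ee_rot: [-124.9, 89.9, 138.6]
contact_force: [0.1, -0.1, -2.1]
gripper_width: 0.0619
```

Emit:
carry_out(
  commands=[
    [0.0004,0,0,0],
    [0.0008,0,0,0],
    [0.0012,0,0,0],
    [0.0016,0,0,0],
    [0.0016,0,0,0],
  ],
)

```text
t: 8.1
position: [0.6457, -0.0473, 0.0821]
ee_rot: [-136.6, 89.9, 126.9]
contact_force: [-2.0, 0.8, 5.4]
gripper_width: 0.062
```

Contact is felt at the expected height (5.4 N up), so I'm releasing.

Emit:
carry_out(
  commands=[
    [0,0,0,0],
    [0,0,0,0],
    [0,0,0,0],
    [0,0,0,0],
    [0,0,0,0],
    [0,0,0,0],
    [0,0,0,0],
    [0,0,0,0],
  ],
  gripper=1,
)

```text
t: 8.77
position: [0.6457, -0.0473, 0.0821]
ee_rot: [-137.1, 89.9, 126.4]
contact_force: [0.5, -0.9, 0.9]
gripper_width: 0.0854
```

Emit:
carry_out(
  commands=[
    [-0.01,0,0,0],
    [-0.025,0,0,0],
    [-0.045,0,0,0],
    [-0.065,0,0,0],
    [-0.085,0,0,0],
    [-0.105,0,0,0],
    [-0.125,0,0,0],
    [-0.135,0,0,0],
    [-0.135,0,0,0],
  ],
)

```text
t: 9.52
position: [0.6474, -0.0479, 0.2203]
ee_rot: [103.0, 89.7, 6.5]
contact_force: [0.2, -0.9, 0.0]
gripper_width: 0.0854
```

Run:
```python
from h import *
T=tool(); print(T[:3,3]); f=imaging.grab_frame("wrist"); P=cloud(f,T@np.array(f["mount"])).reshape(-1,3)
w=P[(abs(P[:,2]-.131)<.005)&(np.hypot(P[:,0]-.645,P[:,1]+.05)<.05)]
print("rim",len(w),cv2.minEnclosingCircle(np.ascontiguousarray(w[:,:2],np.float32)) if len(w)>3 else "", w[:,2].mean())
go([.480,-.092,.215],0)
```

```text
[ 0.64740958 -0.04785035  0.22027808]
rim 1088 ((0.6460288166999817, -0.048670388758182526), 0.03207126632332802) 0.13007698669496476
shift [ 0.003  -0.1602  0.0631] roll -0.114 tilt [ 1.8e-03  9.0e-04 -1.0e+00] jaw [ 0.994 -0.114  0.002]
```

Tumbler is seated: rim centre (0.646, -0.049) at height 0.130. On to the bottle.

Emit:
carry_out(
  commands=[
    [0.0,-0.008,0.003,-0.01],
    [0.001,-0.022,0.009,-0.02],
    [0.001,-0.04,0.016,-0.03],
    [0.001,-0.06,0.024,-0.04],
    [0.002,-0.08,0.032,-0.06],
    [0.002,-0.1,0.039,-0.07],
    [0.002,-0.12,0.047,-0.09],
    [0.003,-0.138,0.054,-0.1],
    [0.003,-0.152,0.06,-0.114],
    [0.003,-0.16,0.063,-0.114],
    [0.003,-0.16,0.063,-0.114],
    [0.003,-0.16,0.063,-0.114],
  ],
)

```text
t: 10.57
position: [0.4802, -0.0918, 0.2147]
ee_rot: [123.7, 89.9, 33.7]
contact_force: [0.4, 0.1, 0.2]
gripper_width: 0.0854
```

Run:
```python
from h import *
T=tool(); print(T[:3,3]); f=imaging.grab_frame("wrist"); P=cloud(f,T@np.array(f["mount"])).reshape(-1,3); save(f,"wrist3.png")
w=P[(abs(P[:,2]-.14)<.005)&(np.hypot(P[:,0]-.48,P[:,1]+.092)<.03)]
print("cap",len(w),cv2.minEnclosingCircle(np.ascontiguousarray(w[:,:2],np.float32)) if len(w)>3 else "", w.mean(0))
go([.480,-.092,.072],0)
```

```text
[ 0.48020947 -0.09180878  0.21465955]
cap 1266 ((0.47969216108322144, -0.08897436410188675), 0.016406966373324394) [ 0.47977735 -0.08803878  0.13952887]
shift [ 0.1428 -0.0013  0.0005] roll 0.0 tilt [ 2.3e-03  9.0e-04 -1.0e+00] jaw [1.    0.    0.002]
```

View pics/wrist3.png

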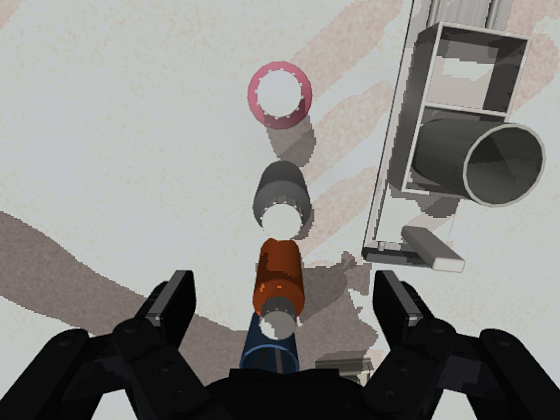

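The wrist view shows the dark grey bottle (body at (282,185), cap at (282,220)) between pink (280,95) and orange (280,290). The measured cap, at (0.480, -0.090, 0.140), is directly under the tool. The tumbler stands in the wide cell.

Emit:
carry_out(
  commands=[
    [0.01,-0.001,-0.001,0],
    [0.025,-0.001,-0.001,0],
    [0.04,-0.001,-0.001,0],
    [0.055,-0.001,-0.001,0],
    [0.07,-0.001,-0.001,0],
    [0.085,-0.001,-0.001,0],
    [0.1,-0.001,-0.001,0],
    [0.115,-0.001,-0.001,0],
    [0.127,-0.001,-0.001,0],
    [0.136,-0.001,-0.001,0],
    [0.141,-0.001,-0.001,0],
    [0.142,-0.001,-0.001,0],
    [0.142,-0.001,-0.001,0],
  ],
)

```text
t: 11.7
position: [0.4806, -0.0905, 0.0726]
ee_rot: [111.4, 89.9, 21.4]
contact_force: [-0.4, -0.3, 0.8]
gripper_width: 0.0855
```

Emit:
carry_out(
  commands=[
    [0,0,0,0],
    [0,0,0,0],
    [0,0,0,0],
    [0,0,0,0],
    [0,0,0,0],
    [0,0,0,0],
    [0,0,0,0],
    [0,0,0,0],
    [0,0,0,0],
    [0,0,0,0],
    [0,0,0,0],
  ],
  gripper=0,
  newtons=40,
)

```text
t: 12.62
position: [0.4807, -0.0905, 0.0733]
ee_rot: [108.2, 89.8, 18.2]
contact_force: [-2.0, -1.2, 6.0]
gripper_width: 0.0488
```

Emit:
carry_out(
  commands=[
    [-0.006,0,0,0],
    [-0.015,0,0,0],
    [-0.03,0,0,0],
    [-0.045,0,0,0],
    [-0.06,0,0,0],
    [-0.075,0,0,0],
    [-0.09,0,0,0],
    [-0.105,0,0,0],
    [-0.12,0,0,0],
    [-0.135,0,0,0],
    [-0.15,0,0,0],
    [-0.163,0,0,0],
    [-0.17,0,0,0],
    [-0.17,0,0,0],
    [-0.17,0,0,0],
  ],
)

```text
t: 13.87
position: [0.4801, -0.0906, 0.2435]
ee_rot: [107.5, 89.8, 17.5]
contact_force: [-0.2, -0.1, -1.9]
gripper_width: 0.0491
```

Run:
```python
from h import *
go([*NAR[:2],.242],-6.7)
```

```text
shift [ 0.0022  0.1734 -0.1133] roll 0.118 tilt [ 0.0035  0.0011 -1.    ] jaw [1.    0.001 0.003]
```

Emit:
carry_out(
  commands=[
    [0,0.005,-0.003,0.01],
    [0,0.014,-0.009,0.02],
    [0,0.027,-0.018,0.03],
    [0.001,0.042,-0.027,0.04],
    [0.001,0.058,-0.038,0.05],
    [0.001,0.074,-0.048,0.06],
    [0.001,0.09,-0.059,0.07],
    [0.001,0.106,-0.069,0.08],
    [0.002,0.122,-0.08,0.09],
    [0.002,0.137,-0.09,0.1],
    [0.002,0.151,-0.099,0.11],
    [0.002,0.162,-0.106,0.118],
    [0.002,0.169,-0.11,0.118],
    [0.002,0.173,-0.113,0.118],
    [0.002,0.173,-0.113,0.118],
    [0.002,0.173,-0.113,0.118],
  ],
)

```text
t: 15.2
position: [0.6525, 0.0223, 0.2417]
ee_rot: [114.6, 89.9, 17.9]
contact_force: [0.4, 0.2, -1.1]
gripper_width: 0.0485
```

Run:
```python
from h import *
T=tool(); c=T[:3,3]; print(c, T[:3,0])
Q=cloud(imaging.grab_frame("scene")); S=cloud(imaging.grab_frame("side"))
for A in(Q,S): fit(A,c,.025,.178,.205); fit(A,c,.025,.205,.23)
go([*(NAR+.001*u)[:2],.096],-6.7)
```

```text
[0.65253811 0.0223019  0.24167595] [ 2.13892402e-03  6.89803195e-04 -9.99997475e-01]
fit 171 [0.6514 0.0222] res 0.0005
fit 171 [0.6519 0.0222] res 0.0005
fit 197 [0.6525 0.0227] res 0.0008
fit 183 [0.6533 0.023 ] res 0.0008
shift [ 0.1461  0.0006 -0.0021] roll -0.001 tilt [ 2.6e-03  7.0e-04 -1.0e+00] jaw [ 0.993 -0.118  0.003]
```

Emit:
carry_out(
  commands=[
    [0.005,0.001,-0.0015,0],
    [0.015,0.001,-0.0015,0],
    [0.03,0.001,-0.0015,0],
    [0.045,0.001,-0.0015,0],
    [0.06,0.001,-0.0015,0],
    [0.075,0.001,-0.0015,0],
    [0.09,0.001,-0.0015,0],
    [0.105,0.001,-0.0015,0],
    [0.117,0.001,-0.0015,0],
    [0.127,0.001,-0.0015,0],
    [0.134,0.001,-0.0015,0],
    [0.139,0.001,-0.0015,0],
    [0.142,0.001,-0.0015,0],
    [0.1435,0.001,-0.0015,0],
    [0.1435,0.001,-0.0015,0],
  ],
)

```text
t: 16.55
position: [0.6541, 0.0232, 0.0988]
ee_rot: [110.0, 89.8, 13.2]
contact_force: [-0.0, 0.3, -2.0]
gripper_width: 0.049
```

Emit:
carry_out(
  commands=[
    [0.0005,0,0,0],
    [0.001,0,0,0],
    [0.0015,0,0,0],
    [0.002,0,0,0],
    [0.002,0,0,0],
  ],
)

```text
t: 16.97
position: [0.6541, 0.0233, 0.0969]
ee_rot: [110.2, 89.8, 13.4]
contact_force: [0.2, 0.1, -1.3]
gripper_width: 0.0486
```

Emit:
carry_out(
  commands=[
    [0.0005,0,0,0],
    [0.001,0,0,0],
    [0.0014,0,0,0],
    [0.0018,0,0,0],
    [0.0018,0,0,0],
  ],
)

```text
t: 17.38
position: [0.6541, 0.0233, 0.095]
ee_rot: [111.7, 89.8, 14.9]
contact_force: [0.1, -0.4, -1.3]
gripper_width: 0.0488
```

Emit:
carry_out(
  commands=[
    [0.0003,0,0,0],
    [0.0006,0,0,0],
    [0.0009,0,0,0],
    [0.0012,0,0,0],
    [0.0012,0,0,0],
  ],
)

```text
t: 17.8
position: [0.6541, 0.0233, 0.0944]
ee_rot: [113.9, 89.8, 17.1]
contact_force: [-2.4, 0.6, 4.5]
gripper_width: 0.0484
```

Emit:
carry_out(
  commands=[
    [0,0,0,0],
    [0,0,0,0],
    [0,0,0,0],
    [0,0,0,0],
    [0,0,0,0],
    [0,0,0,0],
    [0,0,0,0],
    [0,0,0,0],
  ],
  gripper=1,
)

```text
t: 18.47
position: [0.6541, 0.0233, 0.0943]
ee_rot: [113.5, 89.8, 16.7]
contact_force: [0.2, -0.3, 0.5]
gripper_width: 0.0857
```

Emit:
carry_out(
  commands=[
    [-0.008,0,0,0],
    [-0.02,0,0,0],
    [-0.035,0,0,0],
    [-0.055,0,0,0],
    [-0.075,0,0,0],
    [-0.095,0,0,0],
    [-0.115,0,0,0],
    [-0.13,0,0,0],
    [-0.14,0,0,0],
    [-0.14,0,0,0],
  ],
)

```text
t: 19.3
position: [0.6553, 0.0229, 0.2378]
ee_rot: [104.7, 89.5, 7.9]
contact_force: [-0.1, -0.2, 0.4]
gripper_width: 0.0851
```

Run:
```python
from h import *
f=imaging.grab_frame("side"); Q=cloud(f); save(f,"side4.png")
fit(Q,NAR,.025,.075,.12,.05); fit(Q,WIDE,.032,.075,.125,.05)
q=Q.reshape(-1,3)
for c,h in((NAR,.161),(WIDE,.131)):
    t=q[np.hypot(q[:,0]-c[0],q[:,1]-c[1])<.04]; print("top",np.nanpercentile(t[:,2],97))
p=TAB-.026*u; print(p); go([*p[:2],.235],-6.7); go([*p[:2],.07],-6.7)
```

```text
fit 273 [0.6509 0.0019] res 0.0027
fit 710 [ 0.6464 -0.0509] res 0.0016
top 0.5363414662265366
top 0.6093952827994765
[ 0.63046656 -0.17282244  0.        ]
shift [ 0.0006 -0.0006  0.1973] roll -0.001 tilt [ 0.0061  0.0012 -1.    ] jaw [ 0.993 -0.118  0.006]
shift [ 0.1656 -0.0016  0.1977] roll -0.001 tilt [ 0.0061  0.0012 -1.    ] jaw [ 0.993 -0.118  0.006]
```

View pics/side4.png

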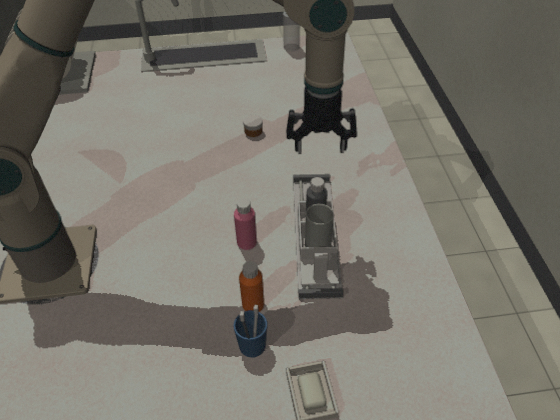

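Both stand upright in their cells: bottle at (317,195), tumbler at (320,228), tab at (320,265). The other objects are unmoved. Next, with the fingers shut, I go behind the tab.

Emit:
carry_out(
  commands=[
    [0,0,0.008,0],
    [0,0,0.022,0],
    [0,0,0.042,0],
    [0,0,0.064,0],
    [0,0,0.087,0],
    [0,0,0.11,0],
    [0,0,0.133,0],
    [0,0,0.155,0],
    [0,0,0.175,0],
    [0,0,0.189,0],
    [0,-0.001,0.198,0],
    [0,-0.001,0.198,0],
    [0,-0.001,0.198,0],
  ],
  gripper=0,
)

```text
t: 20.43
position: [0.6297, -0.1733, 0.2352]
ee_rot: [117.6, 89.7, 20.8]
contact_force: [0.8, 0.5, 0.2]
gripper_width: -0.0003
```

Run:
```python
from h import *
T=tool(); print(T[:3,3], manip.observe()["gripper_width"]); f=imaging.grab_frame("wrist"); P=cloud(f,T@np.array(f["mount"])).reshape(-1,3)
w=P[(abs(P[:,2]-.105)<.006)&(np.hypot(P[:,0]-TAB[0],P[:,1]-TAB[1])<.03)]
print("tab",len(w),w.mean(0) if len(w) else "",w.min(0),w.max(0))
p=TAB-.026*u; go([*p[:2],.06],-6.7)
```

```text
[ 0.62971788 -0.17327573  0.23519592] -0.0003069489096532621
tab 517 [ 0.63355274 -0.14403492  0.10432605] [ 0.61878311 -0.15252972  0.09908157] [ 0.64832519 -0.13616302  0.10691354]
shift [ 0.1752 -0.0005  0.0012] roll -0.0 tilt [ 0.0057  0.0026 -1.    ] jaw [ 0.993 -0.117  0.005]
```

Emit:
carry_out(
  commands=[
    [0.01,0,0.001,0],
    [0.025,0,0.001,0],
    [0.045,0,0.001,0],
    [0.065,0,0.001,0],
    [0.085,0,0.001,0],
    [0.105,0,0.001,0],
    [0.125,0,0.001,0],
    [0.142,0,0.001,0],
    [0.157,0,0.001,0],
    [0.168,0,0.001,0],
    [0.174,0,0.001,0],
    [0.175,0,0.001,0],
    [0.175,0,0.001,0],
  ],
)

```text
t: 21.57
position: [0.6312, -0.1723, 0.0601]
ee_rot: [121.6, 89.6, 25.0]
contact_force: [0.4, -0.5, 0.9]
gripper_width: 0.0004
```

Emit:
carry_out(
  commands=[
    [0,0,-0.001,0],
    [0,0,-0.002,0],
    [0,0,-0.003,0],
    [0,0,-0.004,0],
    [0,0,-0.005,0],
    [0,0,-0.006,0],
    [0,0,-0.007,0],
    [0,0,-0.008,0],
    [0,0,-0.009,0],
    [0,0,-0.01,0],
    [0,0,-0.011,0],
    [0,0,-0.012,0],
    [0,0,-0.013,0],
    [0,0,-0.014,0],
    [0,0,-0.015,0],
  ],
)

```text
t: 22.82
position: [0.633, -0.1572, 0.0602]
ee_rot: [121.6, 89.6, 24.9]
contact_force: [-0.2, -1.8, 0.9]
gripper_width: -0.0
```

Emit:
carry_out(
  commands=[
    [0,0,-0.001,0],
    [0,0,-0.002,0],
    [0,0,-0.004,0],
    [0,0,-0.006,0],
    [0,0,-0.008,0],
    [0,0,-0.011,0],
    [0,0,-0.014,0],
    [0,0,-0.017,0],
    [0,0,-0.02,0],
    [0,0,-0.023,0],
    [0,0,-0.026,0],
    [0,0,-0.029,0],
    [0,0,-0.032,0],
    [0,0,-0.035,0],
    [0,0,-0.038,0],
    [0,0,-0.041,0],
    [0,0,-0.043,0],
    [0,0,-0.044,0],
    [0,0,-0.045,0],
  ],
)

```text
t: 24.4
position: [0.6381, -0.1123, 0.0603]
ee_rot: [122.5, 89.6, 25.8]
contact_force: [1.4, -3.0, -0.5]
gripper_width: 0.0002
```

Run:
```python
from h import *
T=tool(); print(T[:3,3]); c=T[:3,3]+.018*u; f=imaging.grab_frame("wrist"); P=cloud(f,T@np.array(f["mount"])); save(f,"wrist5.png"); P=P.reshape(-1,3)
Q=cloud(imaging.grab_frame("scene")).reshape(-1,3)
for A in(P,Q):
    w=A[(abs(A[:,2]-.105)<.004)&(abs((A-c)@u)<.02)&(abs((A-c)@v)<.025)]
    print("tab",len(w),w.mean(0) if len(w) else "", ((w-TAB)@u).mean() if len(w) else "")
a=Q[(Q[:,0]>.56)&(Q[:,0]<.74)&(abs(Q[:,1])<.2)]
w=a[(abs(a[:,2]-.061)<.003)]; print("wall far end s", np.percentile((w-TAB)@u,98)-.206)
print("home: tcp at", TAB+.14*u-.018*u)
```

```text
[ 0.63814879 -0.11231607  0.06025654]
tab 4333 [ 0.64018869 -0.0929311   0.10487826] 0.05448001501082509
tab 0  
wall far end s 0.055250116640008035
home: tcp at [ 0.64773383 -0.02583318  0.        ]
```

View pics/wrist5.png

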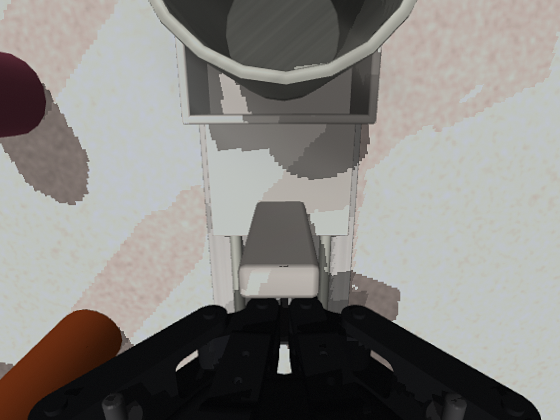

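The fingers push the middle of the tab (280,280), and the caddy has moved about 54 mm with the tumbler steady. About 85 mm is left.

Emit:
carry_out(
  commands=[
    [0,0,-0.001,0],
    [0,0,-0.003,0],
    [0,0,-0.006,0],
    [0,0,-0.009,0],
    [0,0,-0.013,0],
    [0,0,-0.017,0],
    [0,0,-0.021,0],
    [0,0,-0.025,0],
    [0,0,-0.029,0],
    [0,0,-0.033,0],
    [0,0,-0.037,0],
    [0,0,-0.041,0],
    [0,0,-0.045,0],
    [0,0,-0.049,0],
    [0,0,-0.053,0],
    [0,0,-0.057,0],
    [0,0,-0.06,0],
    [0,0,-0.063,0],
    [0,0,-0.065,0],
    [0,0,-0.066,0],
  ],
)

```text
t: 26.17
position: [0.6457, -0.046, 0.0605]
ee_rot: [130.3, 89.6, 33.7]
contact_force: [-0.4, -2.6, -0.6]
gripper_width: 0.0003
```

Emit:
carry_out(
  commands=[
    [0,0,-0.001,0],
    [0,0,-0.002,0],
    [0,0,-0.003,0],
    [0,0,-0.004,0],
    [0,0,-0.005,0],
    [0,0,-0.006,0],
    [0,0,-0.007,0],
    [0,0,-0.008,0],
    [0,0,-0.009,0],
    [0,0,-0.01,0],
    [0,0,-0.011,0],
    [0,0,-0.012,0],
    [0,0,-0.013,0],
  ],
)

```text
t: 27.25
position: [0.646, -0.0434, 0.0607]
ee_rot: [35.0, 89.5, -62.0]
contact_force: [-2.5, -20.1, -1.8]
gripper_width: 0.0001
```

It stopped with 20 N after about 126 mm from where it started. That is either the far stop (the caddy not having started quite at 0) or a jam, so I'll check the gap at the far end.

Run:
```python
from h import *
s=manip.observe(); print(s["position"],s["contact_force"],s["joints"].round(1))
f=imaging.grab_frame("side"); Q=cloud(f).reshape(-1,3); g=imaging.grab_frame("scene"); Q2=cloud(g).reshape(-1,3)
C=np.array([.6506,.0035,0])
for A,O in((Q,np.load("side.npy").reshape(-1,3)),(Q2,np.load("scene.npy").reshape(-1,3))):
  for B in(O,A):
    def sel(lo,hi,l=.048): 
        k=B[(B[:,2]>lo)&(B[:,2]<hi)&(abs((B-C)@v)<l)&((B-C)@u>0)&((B-C)@u<.23)]; return (k-C)@u
    w=sel(.056,.064); b=sel(.0215,.027)
    print("wall far",np.percentile(w,98).round(4),"bar z",b.max().round(4), np.histogram(b,bins=np.arange(.14,.21,.005)) )
a=np.clip(cv2.resize(f["color"][165:305,280:350],None,fx=4,fy=4,interpolation=cv2.INTER_CUBIC)*1.5,0,255); b=np.clip(cv2.resize(g["color"][180:320,220:380],None,fx=3,fy=4,interpolation=cv2.INTER_CUBIC)*1.5,0,255)
cv2.imwrite("pics/stop.png",np.hstack([a,b])[:,:,::-1].astype(np.uint8))
```

```text
[ 0.64598207 -0.04339208  0.06066183] [ -2.46449818 -20.09903866  -1.80742531] [ -9.5  49.   18.2  95.3 -21.3  38.8  12.6]
wall far 0.0564 bar z 0.1937 (array([ 0,  0,  0,  0,  0,  0,  0, 17, 34, 37, 15,  0,  0]), array([0.14 , 0.145, 0.15 , 0.155, 0.16 , 0.165, 0.17 , 0.175, 0.18 ,
       0.185, 0.19 , 0.195, 0.2  , 0.205]))
wall far 0.1807 bar z 0.1919 (array([0, 0, 0, 4, 2, 4, 3, 8, 4, 0, 2, 0, 0]), array([0.14 , 0.145, 0.15 , 0.155, 0.16 , 0.165, 0.17 , 0.175, 0.18 ,
       0.185, 0.19 , 0.195, 0.2  , 0.205]))
wall far 0.0563 bar z 0.1941 (array([ 0,  0,  0,  0,  0,  0,  0,  8, 40, 38, 12,  0,  0]), array([0.14 , 0.145, 0.15 , 0.155, 0.16 , 0.165, 0.17 , 0.175, 0.18 ,
       0.185, 0.19 , 0.195, 0.2  , 0.205]))
wall far 0.1785 bar z 0.1938 (array([2, 1, 2, 1, 2, 2, 3, 6, 4, 5, 3, 0, 0]), array([0.14 , 0.145, 0.15 , 0.155, 0.16 , 0.165, 0.17 , 0.175, 0.18 ,
       0.185, 0.19 , 0.195, 0.2  , 0.205]))
```

View pics/stop.png

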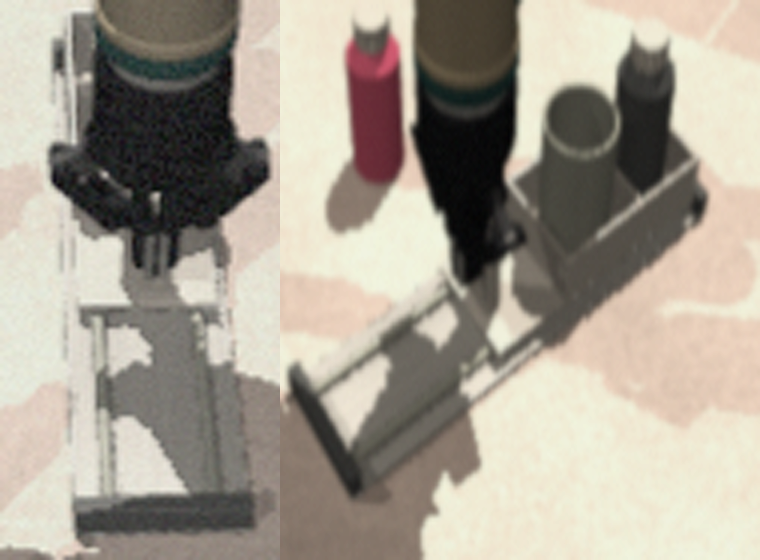

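The crop shows the cell's far wall right at the end bar (690,190), with both items upright. The wall end is at track y ≈ 0.180 and the bar's inner face is at about 0.178–0.182, so the caddy is at the stop. I'm backing off and lifting clear.

Emit:
carry_out(
  commands=[
    [0,0,0.002,0],
    [0,0,0.005,0],
    [0,0,0.01,0],
    [0,0,0.016,0],
    [0,0,0.022,0],
    [0,0,0.028,0],
    [0,0,0.03,0],
    [0,0,0.03,0],
  ],
)

```text
t: 28.02
position: [0.6423, -0.0742, 0.061]
ee_rot: [35.7, 89.4, -61.3]
contact_force: [0.1, -0.6, -0.5]
gripper_width: 0.0
```

Emit:
carry_out(
  commands=[
    [-0.01,0,0,0],
    [-0.025,0,0.003,0],
    [-0.045,0,0.01,0],
    [-0.065,0,0.02,0],
    [-0.085,0,0.035,0],
    [-0.105,0,0.05,0],
    [-0.125,0,0.07,0],
    [-0.145,0,0.09,0],
    [-0.165,0,0.11,0],
    [-0.18,0,0.12,0],
    [-0.19,0,0.125,0],
    [-0.19,0,0.125,0],
    [-0.19,0,0.125,0],
    [-0.19,0,0.125,0],
  ],
)

```text
t: 29.18
position: [0.6258, -0.1944, 0.2508]
ee_rot: [30.6, 89.6, -66.3]
contact_force: [-0.3, -0.1, -0.3]
gripper_width: -0.0001
```

Run:
```python
from h import *
print(manip.observe()["position"],manip.observe()["contact_force"])
C=np.array([.6506,.0035,0])
for n in("side","scene"):
    f=imaging.grab_frame(n); B=cloud(f).reshape(-1,3); save(f,n+"6.png")
    def sel(lo,hi,a,b,l=.048): 
        k=B[(B[:,2]>lo)&(B[:,2]<hi)&(abs((B-C)@v)<l)&((B-C)@u>a)&((B-C)@u<b)]; return k
    w=sel(.056,.064,0,.22)@u-C@u; t=sel(.1,.109,-.06,.02,.02)
    print(n,"wall far",np.percentile(w,98).round(4),"tab travel",((t-TAB)@u).mean().round(4),len(t))
    for nm,s,h in(("bottle",.171,.161),("tumbler",.097,.131)):
        c=TAB+(s+.125)*u; k=B[(abs(B[:,2]-h)<.006)&(np.hypot(*(B-c)[:,:2].T)<.045)]
        print(nm,"top pts",len(k),k.mean(0).round(4) if len(k) else "","expected cell centre",c[:2].round(4))
```

```text
[ 0.62581358 -0.19442468  0.25083621] [-0.32213127 -0.06717386 -0.28824809]
side wall far 0.1808 tab travel 0.1189 7
bottle top pts 3 [0.6525 0.1458 0.1599] expected cell centre [0.668 0.147]
tumbler top pts 27 [0.6349 0.0818 0.1301] expected cell centre [0.6594 0.0735]
scene wall far 0.1784 tab travel 0.1245 66
bottle top pts 96 [0.6691 0.1451 0.1591] expected cell centre [0.668 0.147]
tumbler top pts 119 [0.6591 0.0738 0.1286] expected cell centre [0.6594 0.0735]
```

View pics/scene6.png

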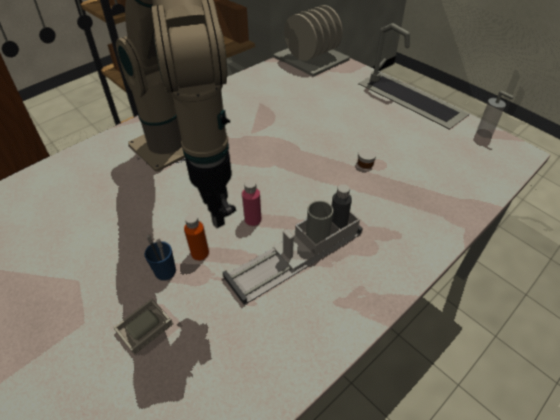

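```bash
python3 -c "
from plant import manip
print(manip.close_job())"
```

```text
the job is handed in; nothing more can be done
None
```

The job is done and handed in at about 29 s of the 72 s allowed. The tumbler is in the wide cell, mouth up, and the dark grey bottle is in the narrow cell. Both were lowered until the floor was felt (about 5 N) and then released. After that I pushed the caddy by its tab with the fingers shut until it stopped at 20 N, and backed the arm off clear.

**Last checks:**
- **Caddy end:** its far wall measures 0.178–0.181 m along the track, level with the inner face of the stop bar at about 0.179 m.
- **Items in cells:** in the scene view, the tops of the bottle and tumbler are within about 2 mm of the expected cell centres and at the expected heights. The side view saw too little of either to confirm.
- **Force:** the wrist force is about zero with the arm clear.
- **Other objects:** the cup, dish and jar look unmoved in the final picture; I did not re-measure them.

**One disagreement:** I measured about 0.1245 m of travel, not the full 0.14 m. Before the push I took the caddy to be at its tab-end stop. The first picture, however, showed a gap there, so it most likely started about 15 mm along. The firm stop and the wall at the bar both indicate that it is home.

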